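# Unfold the locking peg on the tool panel and hang the beam-height gauge on it

## Task

The beam-height gauge has been left standing on the optical table: put it away on the tool panel. Swing the folded peg out and down until it rests on its stop, then hang the gauge on it by the hole near its top and push it back along the peg, up against the collar, until the spring catch has snapped up in front of it. Push firmly but do not force anything, and leave everything else where it is.

Things in the scene. Friction and masses are not known exactly. Their poses are not given: they have to be found in the camera images.
- panel: Black perforated tool panel, fixed upright on the table, 240 wide, 200 high, 8 mm thick. Origin under the plate's middle; x points into the panel from its front face (the side with the peg), y to the left along it, z up. Hex drivers hang in a rack on its right half (y -25 to -108 mm, to 36 mm before the face, to 182 mm high). Two feet behind, 64 mm deep, 60 high.
- hook_root (a point): Point on the panel's front face right behind the peg's hinge pin, 160 mm above the table; axes as the panel's. The pin (along y) is 17 to 35 mm before this point (-x): it sits on a spindle screwed in or out by hand, so this distance differs each time, is not measured and must be felt or seen. Folded, the peg's tip stands 30 mm above the panel's top edge, its back 12 to 30 mm before the face.
- hook (a joint): Folding steel peg, rad: 0 = folded flat, straight up along the panel; 1.571 = on its stop, level, square out from the front. Stiff hinge (0.22 N m friction, 3 to 4 N at the tip), stays where left. Round bar, 10 mm thick, 70 mm from pin to tip, last 12 mm tapered to a blunt point. On it a collar, 24 mm across, 4 thick, whose tip-side face, 26 mm from the pin, is where the gauge bears.
- gauge_mid (a point): Middle of the beam-height gauge, half-way up (65 mm): an upright aluminium plate with scale lines, 8 mm thick (x), 36 wide (y), top 130 mm above its underside, on a foot 44 x 50 x 10 mm; about 0.2 kg, alike from both sides. x is square to the plate, z up. Stands loose on the table; best gripped across its 36 mm width at the height of the hole.
- gauge_hole (a point): Centre of the gauge's round hanging hole, 15 mm wide, through the plate along x, 108 mm above its underside. Pushed on from the tip, the gauge presses down a spring catch in the peg's top (3 to 5 N along the peg): a ramp from 54 mm from the pin up to a tooth 6 mm high with a square back 36 mm from the pin, which snaps up and holds the gauge on only when that is within 2 mm of the collar.
- lens_tube_1: Black lens tube standing on the table, 32 mm across, 52 mm high; a bystander. Origin under its middle.
- bottle: Small brown dropper bottle, 32 mm across, 70 mm high; a bystander. Origin under its middle.
- sensor: Flat black round sensor head, 40 mm across, 14 mm high; a bystander. Origin under its middle.
- tape: Roll of black tape lying flat, 58 mm across, 19 mm high; a bystander. Origin under its middle.
- pen: Felt pen lying on the table, 120 mm long (y), 12 mm thick; a bystander. Origin under its middle.
Mind the look-alikes: they are no part of the job. Of the things like the part that bears gauge_mid, leave any that is pink or purple; of the rest the larger one is meant.

How it is judged:
On the way:
1. the peg is swung out fully onto its stop (value of joint hook above 1.5 rad), for 0.2 s.
At the end, for the whole second after the job is handed in: peg on its stop (within 0.07 rad); gauge hanging still, upright (within 0.15 rad), resting on the bar between collar and catch, not on the catch: hole centre 44 to 70 mm before the panel's face, within 5 mm of the peg's line sideways and 0.5 to 6 mm below it (value of joint hook above 1.5 rad and x of gauge_hole in the frame of hook_root between -0.07 and -0.044 m and y of gauge_hole in the frame of hook_root between -0.005 and 0.005 m and z of gauge_hole in the frame of hook_root between -0.006 and -0.0005 m and angle between gauge_mid's own z axis and vertical below 0.15 rad and linear speed of gauge below 0.02 m/s and angular speed of gauge below 0.2 rad/s); the robot touches nothing.
It fails at once if the gauge is forced against the peg or the panel (contact force between gauge and panel above 18 N).
It fails at once if the fingers force the peg or the panel (contact force between the fingers and panel above 35 N).
It fails at once if a bystander (lens tube, bottle, sensor head, tape or pen) is pushed more than 20 mm (distance of any of lens_tube_1, bottle, sensor, tape, pen from where it was at the start of the episode above 0.02 m).
It also fails if it takes over 70 s, if anything falls off the work surface, if the arm or the gripper's body presses on something with over 40 N, if the wrist force passes 120 N, or if a joint passes its speed limit or range.

## Robot

A 7-joint arm with a two-finger parallel gripper is mounted at the origin on a cart in front of the work surface, level with it; the furniture and walls round the work are solid. World frame = base frame: x ahead of the robot, y to its left, z up, the work surface at z = 0. Lengths are in m, angles in rad, forces in N, time in s.
With the tool pointing down it reaches from about 0.425 to 0.925 m from the base axis. Payload 6.8 kg.
Tool frame: the origin (TCP) lies at the very end of the fingers, on their centre line; the grasp point (between the pads) lies 19 mm behind it; z points along the fingers, y is the line along which they close (so a half turn about z gives the same grasp; the last joint's range is limited). The gripper opens to 85 mm and grips with 20 to 120 N. Pads are 22 mm wide; open, the fingers measure 114 mm over their backs; the gripper's body (76 mm by 85 mm) begins 54 mm behind the grasp point. The pads swing forward as they close: fully open they stand 13 mm farther back than shut.
Start: joints at [-1.256, 0.477, 0.022, 1.555, -0.011, 1.109, -0.083], TCP at [0.277, 0.616, 0.231] pointing down, gripper open.
Joint ranges: [-2.96, 2.96], [-0.34, 2.1], [-1.41, 1.46], [0.24, 2.44], [-1.37, 4.51], [0.17, 1.92], [-2.96, 2.96]. Speed limits (rad/s): [2.39, 2.39, 3.14, 3.14, 3.14, 3.14, 3.14].

## Interface

Orientations are given as a rotation vector (axis times angle).
In Python, from bench import get_obs, viewer, r gives the robot as it stands. The module is installed in compiled form; this text tells all that it offers.
- The arm moves only by the tool play_rows, never from a script. Its argument "commands" is a list that holds one entry, the list of rows, each a list of 5 numbers: the gripper's target within -1 to 1 (shut at 1, half-way at 0, fully open at -1), then the shift along the tool's x, y, z scaled (see below), then the turn about the tool's z scaled (see below). A call has 1 to 12 rows; each row is the pose to reach, as a shift and turn from the pose commanded when the call began, along the tool's axes at that moment; what a row does not reach only later rows make up. The controller multiplies each number of a shift by 0.2 m and each number of a turn by pi/2 rad. A row lasts 1/12 s, in which the tool goes at most 41.7 mm and 7.16 degrees, less where a joint would pass 70% of its speed; a pose out of reach is approached as far as the arm can. A call with a number of a shift or a turn outside -1 to 1 is refused whole. A call with a gripper value outside its range is refused whole. The fingers move at their own pace and stop on an object; "grip_force" is the grip in N (left out, the last holds). Time passes only in rows, so rows that repeat a pose let the fingers close. It gives the time, the measured TCP pose, the force, the opening and the grip force at its end, in the units of the state.
- get_obs(): the state, without advancing time (a new reading comes with each control period).
- viewer.grab_frame(name): name is "side" or "top"; returns a dict with "pixels" (420x560x3 uint8, red, green, blue), "fovy" (degrees; the focal length in pixels is half the picture's height over the tangent of half this angle, whatever the lens; pixels are square), "cx", "cy" (the principal point, pixels), "world_to_cam" (4x4, takes a point from world to camera coordinates). Camera axes: x right, y up, looking along -z (the intrinsics and any distortion apply to the point x, -y, -z); pixel columns grow to the right and rows downward; lengths in m; the calibration is good to about 2 mm. A picture is of the moment at which its call begins. There is no depth.
- r.hand_in(): hands the job in; it is judged then, once.
Trained networks look in a picture, given as the dict that the camera call returned (one of the last four; its "shot" number tells which), for a name from the list of things; names that differ only in an ending like _2 or _b are one class to them, and where a whole thing is asked for, a point or a joint stands for the part that bears it (a point fixed in the world has none). Each returns a list of dicts, best first, with "score" (0 to 1); they miss things now and then, are a little off and sometimes report something else, mostly with a low value. They report only what shows in the picture. A call takes as long as a camera call. They do not tell look-alikes from the thing itself.
- viewer.trace(picture, thing): "pixels" (420x560 bool, what is visible of it) and "rect" ([left, top, right, bottom] in pixels, round what is visible of it).
The state is a dict: "clock": time; "joints": joint angles; "qvel": joint speeds; "tau": joint torques, N m; "tcp_pos": TCP position; "orientation": TCP orientation; "contact_force": force on the tool from outside, world axes, zero at the start; "moment": the same for the moment, N m; "grip_width": finger opening in m; "gripper_force": force on a finger pad.
Only numpy, scipy, OpenCV 4.12 (cv2) and the standard library are available. Lean on these libraries where they do the work, as an engineer would, in place of code of your own. Each camera call takes 0.05 s, during which the arm holds its last target. There are 200 camera calls.

## Working session

There is one attempt and no reset: what is moved stays moved. The work goes in short steps, Python scripts to look and compute and a tool call to move; the robot and the scene stay as the last step left them, time stands still between calls to the robot, and variables do not carry over. Pictures are saved under pics/ and viewed, at most 10 in all, crops included, and the job is handed in when it is done.

Besides the shell and the picture viewer there is one more tool, called after ">>>" as a command line: name --argument value ..., lists and objects as JSON in quotes. play_rows: Moves the arm, as the interface text tells. Shifts and turns lie within -1 to 1; 1 stands for 0.2 m of shift or pi/2 rad of turn. Its arguments: {"type":"object","properties":{"commands":{"type":"array","items":{"type":"array","items":{"type":"array","items":{"type":"number","minimum":-1,"maximum":1}}}},"grip_force":{"type":"number"}},"required":["commands"]}

```bash
mkdir -p pics
cat > h.py <<'E'
import numpy as np, cv2
from bench import get_obs, viewer, r
def K(p):
    f=p["pixels"].shape[0]/2/np.tan(np.radians(p["fovy"])/2); return f,p["cx"],p["cy"]
def proj(p,X):
    f,cx,cy=K(p); c=p["world_to_cam"]@np.append(X,1); return np.array([cx+f*c[0]/-c[2], cy-f*c[1]/-c[2]])
def onplane(p,uv,val,ax=2):
    f,cx,cy=K(p); T=np.array(p["world_to_cam"]); R=T[:3,:3]; C=-R.T@T[:3,3]
    d=R.T@np.array([(uv[0]-cx)/f,-(uv[1]-cy)/f,-1]); return C+d*(val-C[ax])/d[ax]
def ray(p,uv):
    f,cx,cy=K(p); T=np.array(p["world_to_cam"]); R=T[:3,:3]; C=-R.T@T[:3,3]
    d=R.T@np.array([(uv[0]-cx)/f,-(uv[1]-cy)/f,-1]); return C,d/np.linalg.norm(d)
def tri(obs):
    A=0;b=0
    for p,uv in obs:
        C,d=ray(p,uv); M=np.eye(3)-np.outer(d,d); A=A+M; b=b+M@C
    return np.linalg.solve(A,b)
def save(p,name,box=None,s=1):
    im=p["pixels"][:,:,::-1]
    if box: im=im[box[1]:box[3],box[0]:box[2]]
    cv2.imwrite("pics/"+name,cv2.resize(im,None,fx=s,fy=s,interpolation=cv2.INTER_CUBIC))
E
python3 - <<'E'
from h import *
a=viewer.grab_frame("side");b=viewer.grab_frame("top")
cv2.imwrite("pics/side0.png",a["pixels"][:,:,::-1]);cv2.imwrite("pics/top0.png",b["pixels"][:,:,::-1])
print({k:v for k,v in a.items() if k!="pixels"},{k:v for k,v in b.items() if k!="pixels"})
for n,p in(("side",a),("top",b)):
    for t in["panel","hook","gauge_mid","lens_tube_1","bottle","sensor","tape","pen"]:
        for d in viewer.trace(p,t): print(n,t,round(d["score"],2),d["rect"])
print(get_obs())
E
```

```text
{'fovy': 56.850844843225396, 'cx': 278.6583075230331, 'cy': 213.880253828247, 'world_to_cam': array([[-0.9631806 , -0.26846207, -0.01453402,  0.51906595],
       [ 0.16283671, -0.62552928,  0.76301857, -0.17294164],
       [-0.213933  ,  0.73255801,  0.64621315, -0.89396703],
       [ 0.        ,  0.        ,  0.        ,  1.        ]]), 'shot': 1} {'fovy': 57.79232996593701, 'cx': 275.19991182714375, 'cy': 201.61360789818818, 'world_to_cam': array([[ 0.02792487, -0.99942588, -0.01918604, -0.02198797],
       [ 0.99245021,  0.02542663,  0.11998364, -0.54516188],
       [-0.11942692, -0.02239172,  0.99259046, -1.22552877],
       [ 0.        ,  0.        ,  0.        ,  1.        ]]), 'shot': 2}
side panel 0.95 [177.8, 191.0, 252.0, 328.3]
side hook 0.49 [202.3, 230.1, 215.6, 253.4]
side gauge_mid 0.84 [316.8, 202.6, 337.2, 237.2]
side gauge_mid 0.83 [323.3, 134.2, 340.3, 171.6]
side gauge_mid 0.75 [330.5, 180.3, 345.3, 215.8]
side gauge_mid 0.66 [292.3, 211.7, 308.3, 257.4]
side lens_tube_1 0.71 [265.1, 214.8, 278.9, 233.6]
side bottle 0.68 [274.3, 367.0, 293.2, 372.5]
side bottle 0.
[... 665 characters left out ...]

{'clock': 0.9, 'joints': array([-1.25609095,  0.47697162,  0.02238201,  1.55540029, -0.01149712,
        1.10930961, -0.08310062]), 'qvel': array([-0.00016318,  0.00355343,  0.00029678, -0.00074553,  0.00085683,
       -0.00092322,  0.00110736]), 'tau': array([-2.14021870e-04, -5.96323657e+01,  1.60626758e+00, -2.81554931e+01,
        1.24539592e-02,  1.65897247e-03,  1.88263655e-06]), 'tcp_pos': array([0.27695666, 0.61558046, 0.23132648]), 'orientation': array([-6.59209092e-01, -3.07163730e+00, -6.55946483e-05]), 'contact_force': array([-0.26782392,  0.2208521 ,  0.59772891]), 'moment': array([-0.00020457,  0.03048737,  0.00027955]), 'gripper_force': 0.0, 'grip_width': 0.08550115534041958}
```

View pics/side0.png

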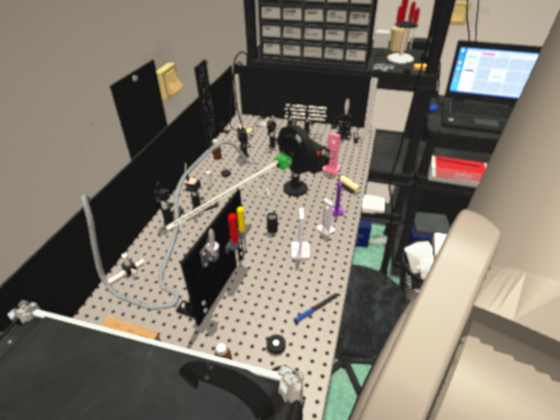

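View pics/top0.png

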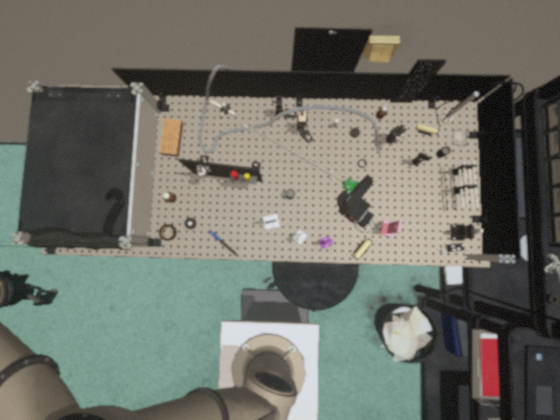

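Run:
```python
from h import *
a=viewer.grab_frame("side");b=viewer.grab_frame("top")
A=cv2.resize(a["pixels"][175:335,170:370,::-1],None,fx=4,fy=4,interpolation=cv2.INTER_CUBIC)[:600]
B=cv2.resize(b["pixels"][145:265,155:345,::-1],None,fx=4,fy=4,interpolation=cv2.INTER_CUBIC)
cv2.imwrite("pics/sc.png",A);cv2.imwrite("pics/tc.png",B)
print("campos",[-np.array(p["world_to_cam"])[:3,:3].T@np.array(p["world_to_cam"])[:3,3] for p in(a,b)])
for uv in((300,253),(326,234),(338,214),(332,172)): print("side foot",onplane(a,uv,0.005).round(3))
for uv in((271,221),(300,237),(326,242),(390,228)): print("top",onplane(b,uv,0.01).round(3))
```

```text
campos [array([0.33686645, 0.68605217, 0.71719504]), array([ 0.39529891, -0.03555541,  1.28143681])]
side foot [0.479 0.013 0.005]
side foot [ 0.428 -0.073  0.005]
side foot [ 0.41  -0.163  0.005]
side foot [ 0.462 -0.367  0.005]
top [0.483 0.005 0.01 ]
top [ 0.432 -0.093  0.01 ]
top [ 0.418 -0.179  0.01 ]
top [ 0.47 -0.39  0.01]
```

View pics/sc.png

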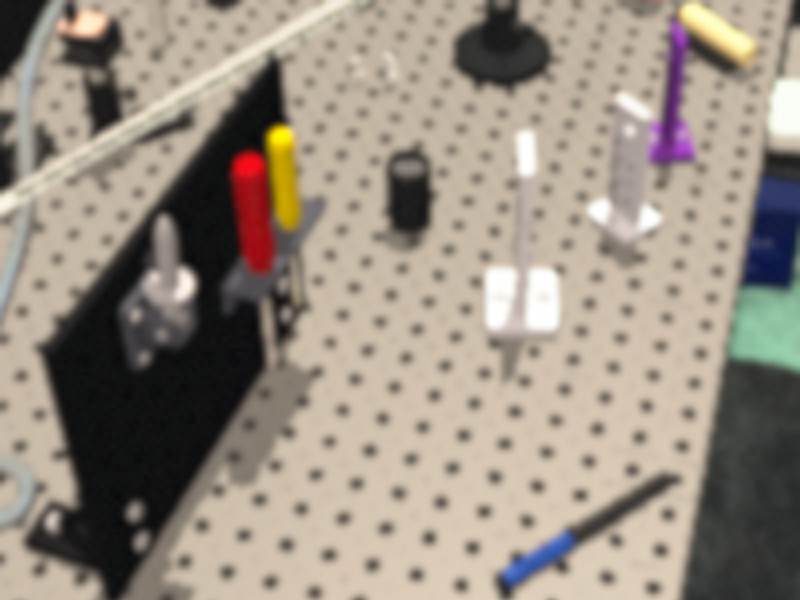

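View pics/tc.png

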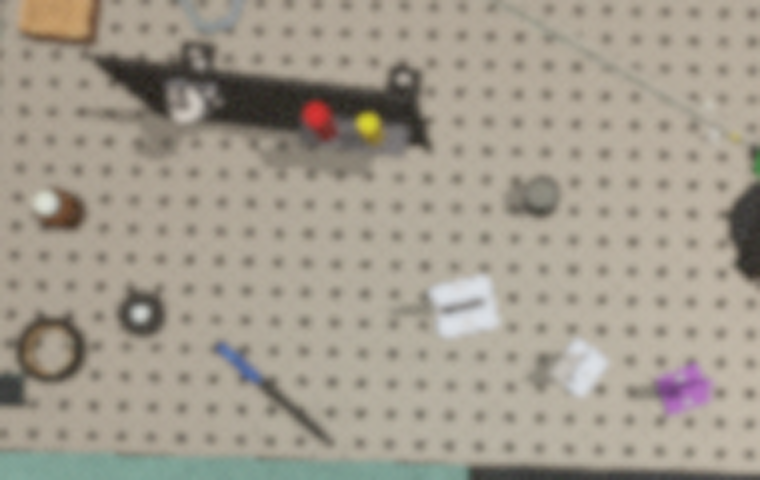

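Side (300,234)/top (271,222): the larger white gauge, on the bigger foot, is the one meant. (326,218) is a smaller white one, (338,198) purple and (332,153) pink are all look-alikes. The crops confirm this. The peg is folded on the panel's left half, with its tip at side (211,229).

```bash
cat >> h.py <<'E'
def fitpanel(a,b):
    from scipy.optimize import least_squares
    L=[(a,(181.2,262.5),(0,.12,.2)),(a,(238.8,190.5),(4e-3,-.12,.2)),(a,(198.8,324.5),(0,.12,0)),(b,(178.8,159.2),(4e-3,.12,.2)),(b,(194.5,172),(0,.12,0)),(b,(262,182.5),(0,-.12,0))]
    def pt(q,X): c,s=np.cos(q[2]),np.sin(q[2]); return np.array([q[0]+c*X[0]-s*X[1],q[1]+s*X[0]+c*X[1],X[2]])
    R=least_squares(lambda q:np.concatenate([proj(p,pt(q,X))-uv for p,uv,X in L]),[.6,.15,0],loss="soft_l1")
    return R.x,R.fun.reshape(-1,2)
E
python3 - <<'E'
from h import *
a=viewer.grab_frame("side");b=viewer.grab_frame("top")
q,res=fitpanel(a,b);print(q.round(4),res.round(1))
tip=tri([(a,(211.2,230)),(b,(200.5,171))]);print("tip?",tip)
c,s=np.cos(q[2]),np.sin(q[2]);Rp=np.array([[c,s],[-s,c]])
for z,uv in((.23,(211.2,230)),(.20,(212,244))): 
    X=onplane(a,uv,z); print("pegtip side",X,"panel frame",Rp@(X[:2]-q[:2]))
# gauge: top edge both views
for z,u1,u2,p in((.13,(155+440/4,145+311/4),(155+486/4,145+301/4),b),(.01,(155+463/4,145+307/4),(155+463/4,145+307/4),b)):
    P1,P2=onplane(p,u1,z),onplane(p,u2,z);print("gauge",z,P1,P2,(P1+P2)/2,np.linalg.norm(P1-P2))
# foot corners, side crop & top crop
for z,L,p,o in((.01,[(430,288),(488,277),(499,327),(441,337)],b,(155,145)),(.01,[(486,270),(557,270),(560,330),(486,332)],a,(170,175))):
    C=np.array([onplane(p,(o[0]+x/4,o[1]+y/4),z) for x,y in L]);print(C.round(4),C.mean(0),[np.linalg.norm(C[i]-C[i-1]).round(4) for i in range(4)])
print("top mid side", onplane(a,(170+526/4,175+150/4),.122))
for t in["bottle","lens_tube_1"]:
    for p in(a,b):
        for d in viewer.trace(p,t)[:2]: 
            l,tt,r_,bb=d["rect"]; print(t,d["score"],onplane(p,((l+r_)/2,(tt+bb)/2),.03))
E
```

```text
[ 0.6278  0.1554 -0.1143] [[ 0.3 -0.1]
 [ 0.3 -2.4]
 [-0.8  1.7]
 [-0.2 -0.9]
 [-0.3  1. ]
 [ 1.2  0. ]]
tip? [0.60750114 0.20377521 0.22369676]
pegtip side [0.60711377 0.21003685 0.23      ] panel frame [-0.02680167  0.05188014]
pegtip side [0.60672121 0.21673962 0.2       ] panel frame [-0.02795643  0.05849436]
gauge 0.13 [0.46855915 0.01952058 0.13      ] [ 0.47706744 -0.01510904  0.13      ] [0.47281329 0.00220577 0.13      ] 0.03565952024738043
gauge 0.01 [0.48005422 0.00611858 0.01      ] [0.48005422 0.00611858 0.01      ] [0.48005422 0.00611858 0.01      ] 0.0
[[ 0.4952  0.0342  0.01  ]
 [ 0.5058 -0.0141  0.01  ]
 [ 0.4642 -0.0244  0.01  ]
 [ 0.4545  0.0237  0.01  ]] [0.47992035 0.00486703 0.01      ] [np.float64(0.0421), np.float64(0.0495), np.float64(0.0429), np.float64(0.0491)]
[[ 0.5079 -0.0134  0.01  ]
 [ 0.4635 -0.0251  0.01  ]
 [ 0.4505  0.0264  0.01  ]
 [ 0.4945  0.0397  0.01  ]] [0.47911424 0.00689935 0.01      ] [np.float64(0.0548), np.float64(0.046), np.float64(0.0531), np.float64(0.046)]
top mid side [ 0.482633   -0.00727251  0.122     ]
bottle 0.75 [0.55891869 0.33084374 0.03      ]
bottle 0.69 [0.55571467 0.34526322 0.03      ]
lens_tube_1 0.54 [ 0.57282075 -0.05498543  0.03      ]
lens_tube_1 0.73 [0.47980165 0.00203367 0.03      ]
lens_tube_1 0.46 [ 0.57681358 -0.05762446  0.03      ]
```

```bash
cat >> h.py <<'E'
Q=np.array([0.6278,0.1554,-0.1143]); PY=0.055
def P(x,y,z):  # panel frame (y from peg line) -> world
    c,s=np.cos(Q[2]),np.sin(Q[2]); y=y+PY; return np.array([Q[0]+c*x-s*y,Q[1]+s*x+c*y,z])
def go(T,head,base=None):
    from scipy.spatial.transform import Rotation as Ro
    o=get_obs(); R=Ro.from_rotvec(o["orientation"]).as_matrix()
    d=R.T@(np.array(T)-o["tcp_pos"])/0.2
    h=np.arctan2(R[1,0],R[0,0]); t=-(((head-h)+np.pi/2)%np.pi-np.pi/2)/(np.pi/2)
    print("tcp",o["tcp_pos"].round(4),"head",round(h,3),"t",round(o["clock"],2),"F",o["contact_force"].round(1)); print("shift",d.round(4),"turn",round(t,4))
def inP():
    o=get_obs(); c,s=np.cos(Q[2]),np.sin(Q[2]); return np.array([[c,s],[-s,c]])@(o["tcp_pos"][:2]-Q[:2])-[0,PY], o["tcp_pos"][2]
E
python3 -c "
from h import *
print(P(0,0,.3)); go(P(-0.002,0,.28),Q[2])"
```

```text
[0.63407282 0.21004112 0.3       ]
tcp [0.277  0.6156 0.2313] head 2.719 t 1.3 F [-0.  -0.8  0.9]
shift [-2.4508 -1.1195 -0.2436] turn -0.1964
```

>>> play_rows --commands '[[[1, 0, 0, -0.25, 0], [1, 0, 0, -0.5, -0.05], [1, 0, 0, -0.75, -0.1], [1, 0, 0, -0.95, -0.15], [1, 0, 0, -0.95, -0.196], [1, 0, 0, -0.95, -0.196]]]'

```text
clock: 1.8
tcp_pos: [0.2778, 0.6174, 0.429]
orientation: [0.175, 3.133, 0.018]
contact_force: [0.1, 0.2, 0.6]
grip_width: 0.0122
gripper_force: 0.0
```

```bash
python3 -c "
from h import *
a=viewer.grab_frame('side');b=viewer.grab_frame('top')
print('bracket',tri([(a,(290,380)),(b,(125,243))]),tri([(a,(30,313)),(b,(140,90))]))
go(P(-0.002,0,.28),Q[2])"
```

```text
bracket [0.39854696 0.42332256 0.17665617] [0.86692621 0.41792736 0.16012596]
tcp [0.2771 0.6158 0.4224] head 3.026 t 1.9 F [-0.1 -0.9 -0.9]
shift [-1.9967 -1.8109  0.7087] turn -0.0009
```

>>> play_rows --commands '[[[1, -0.15, -0.15, 0, 0], [1, -0.3, -0.3, 0, 0], [1, -0.45, -0.45, 0, 0], [1, -0.6, -0.6, 0, 0], [1, -0.75, -0.75, 0, 0], [1, -0.9, -0.85, 0, 0], [1, -1, -0.9, 0, 0], [1, -1, -0.9, 0, 0]]]'

```text
clock: 2.57
tcp_pos: [0.46, 0.4076, 0.4194]
orientation: [0.198, 3.135, -0.007]
contact_force: [0.3, -0.0, -0.8]
grip_width: 0.0001
gripper_force: 0.0
```

>>> play_rows --commands '[[[1, -0.15, -0.15, 0, 0], [1, -0.3, -0.3, 0, 0], [1, -0.45, -0.45, 0, 0], [1, -0.6, -0.6, 0, 0], [1, -0.75, -0.75, 0.1, 0], [1, -0.9, -0.88, 0.3, 0], [1, -1, -0.91, 0.5, 0], [1, -1, -0.91, 0.7, 0], [1, -1, -0.91, 0.7, 0], [1, -1, -0.91, 0.7, 0]]]'

```text
clock: 3.4
tcp_pos: [0.6295, 0.208, 0.2732]
orientation: [-0.183, -3.125, 0.01]
contact_force: [-0.8, 0.4, -1.2]
grip_width: 0.0002
gripper_force: 0.0
```

```bash
python3 -c "
from h import *
a=viewer.grab_frame('side');b=viewer.grab_frame('top')
A=cv2.resize(a['pixels'][185:285,165:265,::-1],None,fx=4,fy=4,interpolation=cv2.INTER_CUBIC)
B=cv2.resize(b['pixels'][120:220,150:250,::-1],None,fx=4,fy=4,interpolation=cv2.INTER_CUBIC)
cv2.imwrite('pics/two.png',np.hstack([A,B]))
print(proj(a,get_obs()['tcp_pos']),proj(b,get_obs()['tcp_pos']))
print(inP());go(P(-0.002,0,.208),Q[2])"
```

```text
[194.73103301 207.22103089] [193.69688581 156.868502  ]
(array([-0.00227406,  0.00026118]), np.float64(0.2800407909226137))
tcp [0.6318 0.2106 0.28  ] head 3.027 t 3.5 F [ 0.  -0.1  0.6]
shift [-0.0024 -0.0008  0.3602] turn -0.0004
```

View pics/two.png

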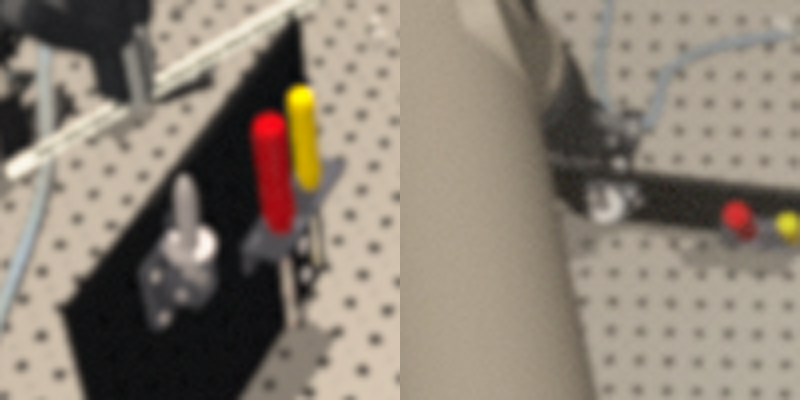

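>>> play_rows --commands '[[[1, 0, 0, 0.15, 0], [1, 0, 0, 0.28, 0], [1, 0, 0, 0.35, 0], [1, 0, 0, 0.35, 0], [1, 0.02, 0, 0.35, 0]]]'

```text
clock: 3.92
tcp_pos: [0.6295, 0.2115, 0.2129]
orientation: [0.179, 3.135, 0.002]
contact_force: [-0.4, -0.8, 0.2]
grip_width: 0.0002
gripper_force: 0.0
```

>>> play_rows --commands '[[[1, 0.015, 0, 0, 0], [1, 0.03, 0, 0, 0], [1, 0.045, 0, 0, 0], [1, 0.06, 0, 0, 0], [1, 0.06, 0, 0, 0]]]'

```text
clock: 4.33
tcp_pos: [0.6175, 0.2126, 0.2129]
orientation: [0.18, 3.134, 0.003]
contact_force: [3.7, 0.1, 3.8]
grip_width: -0.0002
gripper_force: 2.0
```

```bash
python3 -c "
from h import *
print(inP(),get_obs()['contact_force'])"
```

```text
(array([-0.01674192,  0.000619  ]), np.float64(0.21293404935054772)) [3.72304806 0.05835446 3.76786183]
```

>>> play_rows --commands '[[[1, 0.028, 0, 0, 0], [1, 0.056, 0, 0, 0], [1, 0.097, 0, 0.008, 0], [1, 0.137, 0, 0.02, 0], [1, 0.175, 0, 0.04, 0], [1, 0.21, 0, 0.065, 0], [1, 0.242, 0, 0.098, 0], [1, 0.27, 0, 0.132, 0], [1, 0.29, 0, 0.158, 0], [1, 0.31, 0, 0.185, 0], [1, 0.31, 0, 0.185, 0]]]'

```text
clock: 5.25
tcp_pos: [0.5534, 0.2192, 0.1727]
orientation: [-0.179, -3.133, 0.002]
contact_force: [-0.2, -0.0, 0.8]
grip_width: -0.0002
gripper_force: 0.3
```

```bash
python3 -c "
from h import *
a=viewer.grab_frame('side')
save(a,'s2.png',(165,185,285,285),5)
print(inP(),get_obs()['contact_force'])"
```

```text
(array([-0.08084942, -0.00018317]), np.float64(0.1731459009403687)) [ 0.04409591 -0.43066241 -0.47391338]
```

View pics/s2.png

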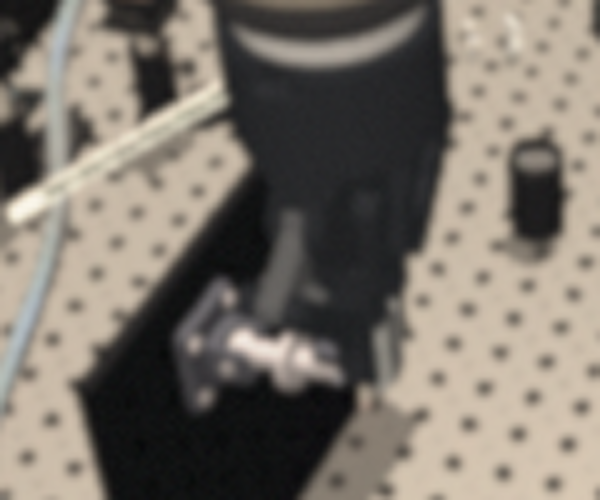

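>>> play_rows --commands '[[[1, 0, 0, -0.04, 0], [1, 0.085, 0, -0.04, 0], [1, 0.085, 0, -0.04, 0], [1, 0.085, 0, -0.01, 0], [1, 0.085, 0, 0.005, 0], [1, 0.085, 0, 0.015, 0], [1, 0.085, 0, 0.02, 0], [1, 0.085, 0, 0.02, 0]]]'

```text
clock: 5.97
tcp_pos: [0.5386, 0.2208, 0.17]
orientation: [-0.181, -3.136, 0.001]
contact_force: [0.1, -0.8, 1.6]
grip_width: 0.0004
gripper_force: 0.8
```

>>> play_rows --commands '[[[1, 0, 0, 0.008, 0], [1, 0, 0, 0.016, 0], [1, 0, 0, 0.016, 0]]]'

```text
clock: 6.22
tcp_pos: [0.5383, 0.2208, 0.1669]
orientation: [-0.181, -3.136, 0.0]
contact_force: [-1.5, -0.6, 2.8]
grip_width: 0.0001
gripper_force: 1.3
```

>>> play_rows --commands '[[[1, 0, 0, 0.008, 0], [1, 0, 0, 0.016, 0], [1, 0, 0, 0.016, 0]]]'

```text
clock: 6.47
tcp_pos: [0.5381, 0.2209, 0.1635]
orientation: [-0.18, -3.136, 0.001]
contact_force: [-2.2, -0.2, 1.8]
grip_width: 0.0003
gripper_force: 1.5
```

>>> play_rows --commands '[[[1, 0, 0, 0.006, 0], [1, 0, 0, 0.012, 0], [1, 0, 0, 0.012, 0]]]'

```text
clock: 6.72
tcp_pos: [0.5381, 0.2209, 0.1612]
orientation: [-0.18, -3.136, 0.0]
contact_force: [-2.2, -1.1, 2.7]
grip_width: -0.0
gripper_force: 1.6
```

>>> play_rows --commands '[[[1, 0, 0, 0.006, 0], [1, 0, 0, 0.012, 0], [1, 0, 0, 0.012, 0]]]'

```text
clock: 6.97
tcp_pos: [0.5383, 0.2211, 0.1596]
orientation: [-0.18, -3.136, -0.0]
contact_force: [-5.7, -1.3, 10.2]
grip_width: 0.0
gripper_force: 5.5
```

```bash
python3 -c "
from h import *
a=viewer.grab_frame('side');b=viewer.grab_frame('top')
A=cv2.resize(a['pixels'][215:285,185:285,::-1],None,fx=6,fy=6,interpolation=cv2.INTER_CUBIC)
cv2.imwrite('pics/s3.png',A)
print(inP(),get_obs()['contact_force'])"
```

```text
(array([-9.64424115e-02,  5.28349343e-05]), np.float64(0.1597305610892859)) [-5.08701983 -1.26682812  9.24249186]
```

View pics/s3.png

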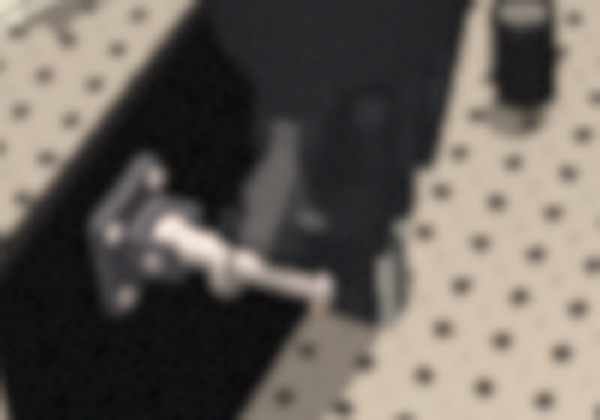

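>>> play_rows --commands '[[[1, 0.02, 0, -0.05, 0], [1, 0.04, 0, -0.25, 0], [0, 0.04, 0, -0.42, 0], [-1, 0.04, 0, -0.42, 0]]]'

```text
clock: 7.4
tcp_pos: [0.5343, 0.2237, 0.2504]
orientation: [0.18, 3.126, 0.011]
contact_force: [0.9, -0.3, 0.8]
grip_width: 0.0233
gripper_force: 0.0
```

```bash
python3 -c "
from h import *
print(get_obs()['joints']);go((.479,.004,.24),.225)"
```

```text
[-0.64872023  0.29505542  0.17928168  1.78851867 -0.06022354  1.05049829
  1.00786725]
tcp [0.5343 0.2237 0.2504] head 3.026 t 7.4 F [ 0.9 -0.3  0.8]
shift [ 0.1491 -1.1232  0.0423] turn -0.2166
```

>>> play_rows --commands '[[[-1, 0.03, -0.2, 0, -0.05], [-1, 0.06, -0.4, 0, -0.1], [-1, 0.09, -0.6, 0, -0.15], [-1, 0.12, -0.8, 0, -0.2], [-1, 0.149, -1, 0.04, -0.217], [-1, 0.149, -1, 0.04, -0.217], [-1, 0.149, -1, 0.04, -0.217]]]'

```text
clock: 7.98
tcp_pos: [0.4777, 0.0242, 0.2353]
orientation: [-0.346, 3.121, -0.0]
contact_force: [-0.0, 1.5, 0.2]
grip_width: 0.0854
gripper_force: 0.0
```

```bash
python3 -c "
from h import *
a=viewer.grab_frame('side');b=viewer.grab_frame('top')
np.save('/tmp/a.npy',a,allow_pickle=True);np.save('/tmp/b.npy',b,allow_pickle=True)
A=cv2.resize(a['pixels'][225:285,190:250,::-1],None,fx=6,fy=6,interpolation=cv2.INTER_CUBIC)
B=cv2.resize(b['pixels'][150:210,170:230,::-1],None,fx=6,fy=6,interpolation=cv2.INTER_CUBIC)
cv2.imwrite('pics/s4.png',np.hstack([A,B]))
for n,p in(('s',a),('t',b)):
  for t in('hook','gauge_mid'):
    for d in viewer.trace(p,t)[:3]: print(n,t,d['score'],d['rect'])
go((.479,.004,.089),.225)"
```

```text
s hook 0.69 [265.4, 215.8, 278.7, 232.7]
s hook 0.66 [206.9, 250.9, 243.3, 265.1]
s gauge_mid 0.87 [316.0, 200.6, 336.5, 233.1]
s gauge_mid 0.71 [291.4, 208.8, 311.2, 258.3]
s gauge_mid 0.62 [323.2, 128.6, 341.3, 172.9]
t hook 0.57 [199.9, 170.7, 206.6, 193.6]
t gauge_mid 0.84 [378.4, 219.3, 401.3, 237.6]
t gauge_mid 0.45 [317.9, 240.0, 334.7, 243.4]
tcp [0.4784 0.028  0.2352] head -2.913 t 8.28 F [-0.   0.1  0.6]
shift [ 0.0246 -0.1177  0.7307] turn 0.0021
```

View pics/s4.png

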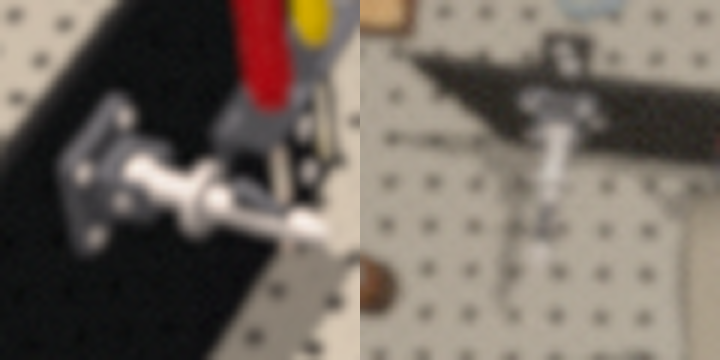

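```bash
python3 -c "
from h import *
a=np.load('/tmp/a.npy',allow_pickle=True).item();b=np.load('/tmp/b.npy',allow_pickle=True).item()
c,s=np.cos(Q[2]),np.sin(Q[2]);Rp=np.array([[c,s],[-s,c]])
def f(X): return X.round(4),(Rp@(X[:2]-Q[:2])-[0,PY]).round(4)
t=[(a,(243.3,263.3)),(b,(199.8,192.8))]
print(tri(t),f(tri(t)))
for p,u in t: print(f(onplane(p,u,.16)))
S=f(onplane(a,(224.2,257.7),.16));print('collar',S)
S=f(onplane(a,(213,253.3),.16));print('root end',S)
print('top root',f(onplane(b,(202.5,171.7),.16)))
# panel plate edges re top: fit top edge direction and bottom front
for p,u,z in((b,(170+48/6,150+57/6),.2),(b,(170+140/6,150+140/6),0),(b,(262,182.5),0)): print(onplane(p,u,z))
for x in(0,-.03,-.1): print('proj',proj(a,P(x,0,.16)),proj(b,P(x,0,.16)))
"
```

```text
[0.54917849 0.21518246 0.16103168] (array([0.5492, 0.2152, 0.161 ]), array([-0.0849, -0.0046]))
(array([0.5478, 0.2142, 0.16  ]), array([-0.0862, -0.0057]))
(array([0.551 , 0.2158, 0.16  ]), array([-0.0832, -0.0037]))
collar (array([0.5892, 0.2098, 0.16  ]), array([-0.0446, -0.0053]))
root end (array([0.6153, 0.2043, 0.16  ]), array([-0.018 , -0.0078]))
top root (array([0.6153, 0.211 , 0.16  ]), array([-0.0188, -0.0012]))
[0.64184345 0.27578747 0.2       ]
[0.6401753  0.27753257 0.        ]
[0.61406929 0.04027615 0.        ]
proj [203.12114747 253.56174713] [203.1370365  165.57357643]
proj [216.36356426 257.57732115] [201.50306863 175.27534282]
proj [248.49428482 267.32050389] [197.65149802 198.14423688]
```

>>> play_rows --commands '[[[-1, 0.025, -0.118, 0.05, 0], [-1, 0.025, -0.118, 0.1, 0], [-1, 0.025, -0.118, 0.3, 0], [-1, 0.025, -0.118, 0.5, 0], [-1, 0.025, -0.118, 0.68, 0], [-1, 0.025, -0.118, 0.73, 0], [-1, 0.025, -0.118, 0.73, 0]]]'

```text
clock: 8.87
tcp_pos: [0.4763, 0.0029, 0.0867]
orientation: [0.355, -3.115, 0.001]
contact_force: [0.0, -0.3, -0.5]
grip_width: 0.0853
gripper_force: 0.0
```

>>> play_rows --commands '[[[0.2, 0, 0, 0, 0], [1, 0, 0, 0, 0], [1, 0, 0, 0, 0], [1, 0, 0, 0, 0], [1, 0, 0, 0, 0], [1, 0, 0, 0, 0], [1, 0, 0, 0, 0]]]' --grip_force 40

```text
clock: 9.45
tcp_pos: [0.4796, 0.0033, 0.0907]
orientation: [-0.354, 3.119, 0.002]
contact_force: [-0.8, 2.4, 7.4]
grip_width: 0.0359
gripper_force: 39.1
```

```bash
sed -i 's/PY=0.055/PY=0.0503/' h.py; python3 -c "
from h import *
a=viewer.grab_frame('side');b=viewer.grab_frame('top')
print(proj(a,(.479,.004,.108)),get_obs()['tcp_pos'],get_obs()['grip_width'],get_obs()['orientation'])
for n,p in(('s',a),('t',b)):
    for d in viewer.trace(p,'gauge_mid')[:4]: print(n,d['score'],d['rect'])
go(P(-.13,0,.2),Q[2])
save(a,'s5.png',(270,190,330,270),6)"
```

```text
[301.78383056 220.19683136] [0.4796024  0.00329145 0.09069733] 0.035541286230067526 [-3.54290094e-01  3.11848297e+00  1.56012589e-03]
s 0.69 [293.6, 233.3, 308.0, 255.8]
s 0.67 [322.8, 131.8, 341.9, 173.3]
s 0.56 [318.3, 199.5, 336.2, 234.8]
s 0.53 [329.7, 183.6, 341.0, 214.8]
t 0.75 [378.0, 220.1, 403.7, 239.2]
t 0.52 [292.9, 228.5, 304.3, 243.9]
t 0.46 [319.0, 237.1, 336.2, 246.2]
t 0.17 [176.8, 151.2, 264.3, 196.7]
tcp [0.4796 0.0033 0.0907] head -2.915 t 9.65 F [-1.6  2.3  7.3]
shift [-0.3657  1.0294 -0.5447] turn 0.2168
```

View pics/s5.png

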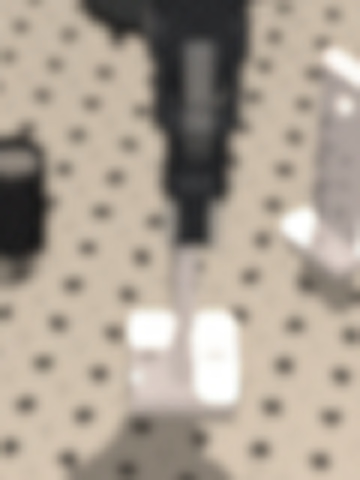

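>>> play_rows --commands '[[[1, 0, 0, -0.1, 0], [1, 0, 0, -0.25, 0], [1, 0, 0, -0.4, 0], [1, 0, 0.05, -0.54, 0.03], [1, -0.1, 0.25, -0.54, 0.08], [1, -0.2, 0.45, -0.54, 0.13], [1, -0.28, 0.65, -0.54, 0.18], [1, -0.36, 0.85, -0.54, 0.217], [1, -0.36, 0.95, -0.54, 0.217], [1, -0.36, 1, -0.54, 0.217], [1, -0.36, 1, -0.54, 0.217]]]'

```text
clock: 10.57
tcp_pos: [0.5024, 0.2173, 0.1971]
orientation: [-0.171, -3.136, -0.002]
contact_force: [-0.9, -1.0, -3.2]
grip_width: 0.0353
gripper_force: 40.5
```

```bash
python3 -c "
from h import *
print(get_obs()['grip_width'],get_obs()['contact_force'],inP())
go(P(-.13,0,.142),Q[2])"
```

```text
0.03529355226545823 [-0.86569107 -0.98155285 -3.22168709] (array([-0.13163073, -0.00314283]), np.float64(0.19712489217762688))
tcp [0.5024 0.2173 0.1971] head 3.033 t 10.57 F [-0.9 -1.  -3.2]
shift [-0.0084  0.0154  0.2756] turn 0.0035
```

>>> play_rows --commands '[[[1, -0.008, 0.015, 0.08, 0.0035], [1, -0.008, 0.015, 0.16, 0.0035], [1, -0.008, 0.015, 0.24, 0.0035], [1, -0.008, 0.015, 0.276, 0.0035], [1, -0.008, 0.015, 0.276, 0.0035], [1, -0.008, 0.015, 0.276, 0.0035]]]'

```text
clock: 11.07
tcp_pos: [0.5059, 0.2151, 0.1422]
orientation: [-0.191, -3.136, 0.001]
contact_force: [0.1, 0.4, -2.3]
grip_width: 0.035
gripper_force: 40.5
```

```bash
python3 -c "
from h import *
a=viewer.grab_frame('side')
o=get_obs();print(inP(),o['contact_force'],o['moment'],o['tcp_pos'])
go(P(-.13,0,.142),Q[2])
print('hole proj',proj(a,o['tcp_pos']+[0,0,.0173]))
save(a,'s6.png',(190,200,290,300),6)"
```

```text
(array([-0.12760884, -0.00434988]), np.float64(0.14272294229584417)) [-0.07614224  0.05180352 -2.10027702] [-0.04894122  0.03487517 -0.06651853] [0.5062645  0.21560424 0.14272294]
tcp [0.5063 0.2156 0.1427] head 3.02 t 11.12 F [-0.1  0.1 -2.1]
shift [0.0121 0.0217 0.0036] turn -0.0047
hole proj [263.59556946 267.95612053]
```

View pics/s6.png

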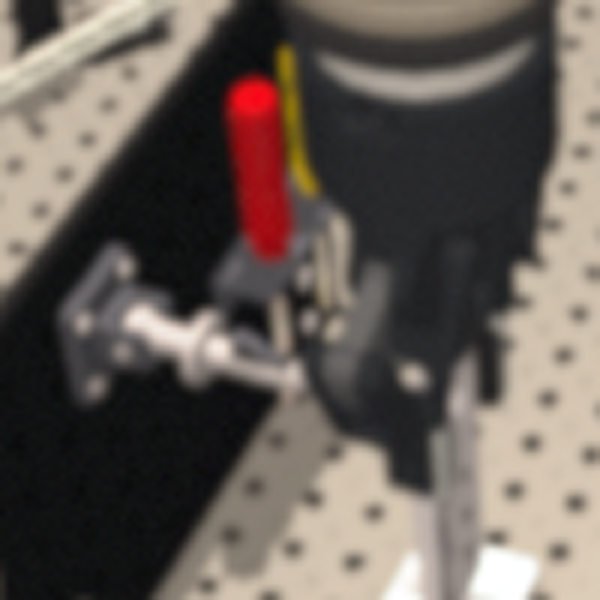

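>>> play_rows --commands '[[[1, 0, 0.011, 0.003, -0.0047], [1, 0, 0.022, 0.003, -0.0047], [1, 0, 0.022, 0.003, -0.0047], [1, 0, 0.022, 0.003, -0.0047]]]'

```text
clock: 11.45
tcp_pos: [0.5064, 0.2212, 0.1417]
orientation: [0.177, 3.136, 0.001]
contact_force: [0.3, -0.5, -2.8]
grip_width: 0.0354
gripper_force: 40.5
```

```bash
python3 -c "
from h import *
a=viewer.grab_frame('side');print(get_obs()['contact_force'],get_obs()['moment'])
go(P(-.13,0,.142),Q[2])"
```

```text
[ 0.39477424 -0.12849884 -2.42835241] [-0.02134911  0.00349206  0.0158284 ]
tcp [0.5063 0.221  0.1416] head 3.029 t 11.5 F [ 0.4 -0.1 -2.4]
shift [ 0.009 -0.005 -0.002] turn 0.0011
```

>>> play_rows --commands '[[[1, -0.05, -0.005, 0, 0.001], [1, -0.1, -0.005, 0, 0.001], [1, -0.15, -0.005, 0, 0.001], [1, -0.15, -0.005, 0, 0.001]]]'

```text
clock: 11.83
tcp_pos: [0.539, 0.2155, 0.1416]
orientation: [0.183, 3.134, 0.0]
contact_force: [-0.3, -0.7, -1.8]
grip_width: 0.0352
gripper_force: 40.5
```

>>> play_rows --commands '[[[1, -0.015, 0, 0, 0], [1, -0.03, 0, 0, 0], [1, -0.04, 0, 0, 0], [1, -0.04, 0, 0, 0]]]'

```text
clock: 12.17
tcp_pos: [0.5441, 0.2154, 0.1412]
orientation: [0.18, 3.136, -0.0]
contact_force: [0.6, 0.2, -2.8]
grip_width: 0.0357
gripper_force: 40.5
```

>>> play_rows --commands '[[[1, -0.01, 0, 0, 0], [1, -0.02, 0, 0, 0], [1, -0.03, 0, 0, 0], [1, -0.03, 0, 0, 0]]]'

```text
clock: 12.5
tcp_pos: [0.5502, 0.2147, 0.1414]
orientation: [0.18, 3.136, 0.0]
contact_force: [0.3, -0.2, -2.8]
grip_width: 0.0356
gripper_force: 40.5
```

```bash
python3 -c "
from h import *
print(inP(),get_obs()['contact_force'],get_obs()['moment'])
go(P(-.08,0,.142),Q[2])"
```

```text
(array([-0.0838229 , -0.00021675]), np.float64(0.14140027977607192)) [ 0.26497844 -0.22240307 -2.7532492 ] [0.01228865 0.02272155 0.01087181]
tcp [0.5502 0.2147 0.1414] head 3.027 t 12.5 F [ 0.3 -0.2 -2.8]
shift [-0.0191  0.0011 -0.003 ] turn -0.0003
```

>>> play_rows --commands '[[[1, -0.01, 0, 0, 0], [1, -0.02, 0, 0, 0], [1, -0.03, 0, 0, 0], [1, -0.03, 0, 0, 0]]]'

```text
clock: 12.83
tcp_pos: [0.5563, 0.214, 0.1414]
orientation: [0.18, 3.136, 0.0]
contact_force: [0.7, 0.1, -3.2]
grip_width: 0.0353
gripper_force: 40.5
```

>>> play_rows --commands '[[[1, -0.01, 0, 0, 0], [1, -0.02, 0, 0, 0], [1, -0.02, 0, 0, 0]]]'

```text
clock: 13.08
tcp_pos: [0.5596, 0.2139, 0.1414]
orientation: [-0.18, -3.136, -0.0]
contact_force: [-2.4, 1.3, 0.4]
grip_width: 0.0352
gripper_force: 40.8
```

>>> play_rows --commands '[[[1, -0.01, 0, 0, 0], [1, -0.02, 0, 0, 0], [1, -0.02, 0, 0, 0]]]'

```text
clock: 13.33
tcp_pos: [0.5641, 0.2134, 0.1415]
orientation: [0.18, 3.136, 0.001]
contact_force: [-1.5, 1.0, 0.3]
grip_width: 0.0353
gripper_force: 40.9
```

>>> play_rows --commands '[[[1, -0.01, 0, 0, 0], [1, -0.02, 0, 0, 0], [1, -0.02, 0, 0, 0]]]'

```text
clock: 13.58
tcp_pos: [0.5685, 0.2128, 0.1415]
orientation: [0.18, 3.135, 0.001]
contact_force: [-1.5, 0.9, 1.2]
grip_width: 0.0352
gripper_force: 40.9
```

>>> play_rows --commands '[[[1, -0.01, 0, 0, 0], [1, -0.02, 0, 0, 0], [1, -0.02, 0, 0, 0]]]'

```text
clock: 13.83
tcp_pos: [0.5725, 0.2123, 0.1415]
orientation: [0.18, 3.135, 0.001]
contact_force: [-1.3, 2.4, 0.9]
grip_width: 0.0352
gripper_force: 40.9
```

```bash
python3 -c "
from h import *
print(inP(),get_obs()['contact_force'],get_obs()['moment'])"
```

```text
(array([-6.14275146e-02, -7.34839700e-05]), np.float64(0.1414976763167397)) [-1.26459445  2.36709726  0.90745014] [0.29033597 0.16827464 0.04666848]
```

>>> play_rows --commands '[[[1, 0, 0.006, 0, 0], [1, -0.01, 0.006, 0, 0], [1, -0.01, 0.006, 0, 0]]]'

```text
clock: 14.08
tcp_pos: [0.5742, 0.2129, 0.1413]
orientation: [0.18, 3.136, -0.0]
contact_force: [-1.0, -1.0, 1.3]
grip_width: 0.0354
gripper_force: 40.9
```

>>> play_rows --commands '[[[1, -0.01, 0, 0, 0], [1, -0.02, 0, 0, 0], [1, -0.02, 0, 0, 0]]]'

```text
clock: 14.33
tcp_pos: [0.5784, 0.2125, 0.1413]
orientation: [0.18, 3.136, -0.0]
contact_force: [-0.2, -0.0, 0.3]
grip_width: 0.0352
gripper_force: 40.9
```

>>> play_rows --commands '[[[1, -0.008, 0, 0, 0], [1, -0.015, 0, 0, 0], [1, -0.015, 0, 0, 0]]]'

```text
clock: 14.58
tcp_pos: [0.5811, 0.2121, 0.141]
orientation: [0.18, 3.136, -0.0]
contact_force: [-0.8, -0.4, -3.4]
grip_width: 0.0352
gripper_force: 40.6
```

```bash
python3 -c "
from h import *
print(inP(),get_obs()['contact_force'],get_obs()['moment'])"
```

```text
(array([-0.05281828,  0.00067828]), np.float64(0.14104871248620354)) [-0.83227917 -0.35375622 -3.44923623] [-0.00263293  0.04267811  0.01572436]
```

>>> play_rows --commands '[[[1, -0.005, 0, 0, 0], [1, -0.008, 0, 0, 0], [1, -0.008, 0, 0, 0]]]'

```text
clock: 14.83
tcp_pos: [0.5818, 0.212, 0.1408]
orientation: [-0.18, -3.135, 0.001]
contact_force: [-2.0, 0.4, -1.8]
grip_width: 0.0353
gripper_force: 40.6
```

>>> play_rows --commands '[[[1, -0.004, 0, 0, 0], [1, -0.006, 0, 0, 0], [1, -0.006, 0, 0, 0]]]'

```text
clock: 15.08
tcp_pos: [0.5818, 0.212, 0.1408]
orientation: [-0.179, -3.133, 0.001]
contact_force: [-5.4, -1.2, -0.0]
grip_width: 0.0355
gripper_force: 40.8
```

>>> play_rows --commands '[[[1, 0.006, 0, 0, 0], [1, 0.012, 0, 0, 0], [1, 0.018, 0, 0, 0], [1, 0.018, 0, 0, 0]]]'

```text
clock: 15.42
tcp_pos: [0.5802, 0.2126, 0.1415]
orientation: [0.18, 3.136, 0.0]
contact_force: [0.9, 0.8, -2.2]
grip_width: 0.0351
gripper_force: 40.5
```

>>> play_rows --commands '[[[1, 0.006, 0, 0, 0], [1, 0.012, 0, 0, 0], [1, 0.012, 0, 0, 0]]]'

```text
clock: 15.67
tcp_pos: [0.5796, 0.2125, 0.1419]
orientation: [0.181, 3.132, 0.001]
contact_force: [5.9, -0.9, -4.9]
grip_width: 0.0354
gripper_force: 40.3
```

>>> play_rows --commands '[[[1, -0.012, 0, 0, 0], [1, -0.012, 0, 0.004, 0], [1, -0.012, 0, 0.007, 0], [1, -0.012, 0, 0.007, 0]]]'

```text
clock: 16.0
tcp_pos: [0.5798, 0.2125, 0.1399]
orientation: [-0.18, -3.136, 0.0]
contact_force: [0.5, -0.2, -0.5]
grip_width: 0.0357
gripper_force: 40.9
```

>>> play_rows --commands '[[[1, 0, 0, 0.003, 0], [1, 0, 0, 0.003, 0]]]'

```text
clock: 16.17
tcp_pos: [0.5799, 0.2125, 0.1397]
orientation: [-0.18, -3.136, -0.0]
contact_force: [-1.0, -1.5, 2.3]
grip_width: 0.0356
gripper_force: 41.2
```

>>> play_rows --commands '[[[0.1, 0, 0, 0, 0], [0, 0, 0, 0, 0], [-0.2, 0, 0, 0, 0], [-0.4, 0, 0, 0, 0], [-0.4, 0, 0, 0, 0], [-0.4, 0, 0, 0, 0]]]' --grip_force 20

```text
clock: 16.67
tcp_pos: [0.5799, 0.2125, 0.1393]
orientation: [-0.18, -3.136, -0.0]
contact_force: [0.2, -0.1, 0.2]
grip_width: 0.0598
gripper_force: 0.0
```

>>> play_rows --commands '[[[-0.4, 0, 0, -0.05, 0], [-0.4, 0, 0, -0.15, 0], [-0.4, 0, 0, -0.3, 0], [-0.4, 0, 0, -0.5, 0], [-0.4, 0, 0, -0.7, 0], [-0.4, 0.3, 0, -0.8, 0], [-0.4, 0.5, -0.2, -0.8, 0], [-0.4, 0.5, -0.4, -0.8, 0], [-0.4, 0.5, -0.6, -0.8, 0], [-0.4, 0.5, -0.6, -0.8, 0]]]'

```text
clock: 17.5
tcp_pos: [0.465, 0.1, 0.3005]
orientation: [0.185, 3.136, -0.0]
contact_force: [0.2, -0.7, 0.0]
grip_width: 0.0596
gripper_force: 0.0
```

Run:
```python
from h import *
a=viewer.grab_frame('side');b=viewer.grab_frame('top')
print(get_obs()['tcp_pos'],get_obs()['contact_force'])
H=P(-.052,0,.1575)
for n,p in(('s',a),('t',b)):
    for t in('gauge_mid','hook'):
        for d in viewer.trace(p,t)[:5]: print(n,t,d['score'],d['rect'])
    print(n,'expected rect pts',[proj(p,P(x,y,z)).round(1) for x,y,z in((-.052,.018,.1795),(-.052,-.018,.1795),(-.074,.025,.05),(-.03,-.025,.05),(-.074,-.025,.05))])
```

```text
[0.46619125 0.10071751 0.30062531] [0.39467041 0.51288754 0.11186219]
s gauge_mid 0.62 [219.7, 246.3, 248.3, 307.4]
s gauge_mid 0.6 [323.2, 132.9, 340.4, 171.7]
s gauge_mid 0.58 [314.9, 202.0, 337.9, 237.3]
s gauge_mid 0.51 [328.5, 182.6, 342.7, 216.4]
s expected rect pts [array([221.9, 258.4]), array([230.7, 245.8]), array([236.4, 306.4]), array([228.9, 282.8]), array([246.9, 288.6])]
t gauge_mid 0.71 [380.4, 220.0, 402.1, 235.3]
t gauge_mid 0.6 [294.8, 233.0, 305.2, 245.8]
t gauge_mid 0.6 [317.8, 237.7, 333.1, 246.3]
t expected rect pts [array([194.4, 180.7]), array([206.4, 182.4]), array([200.3, 193.8]), array([217.4, 182.8]), array([215.3, 195.9])]
```

>>> play_rows --commands '[[[-0.4, 0, 0, 0, 0], [-0.4, 0, 0, 0, 0], [-0.4, 0, 0, 0, 0], [-0.4, 0, 0, 0, 0], [-0.4, 0, 0, 0, 0], [-0.4, 0, 0, 0, 0], [-0.4, 0, 0, 0, 0], [-0.4, 0, 0, 0, 0], [-0.4, 0, 0, 0, 0], [-0.4, 0, 0, 0, 0], [-0.4, 0, 0, 0, 0], [-0.4, 0, 0, 0, 0]]]'

```text
clock: 18.8
tcp_pos: [0.4669, 0.1047, 0.2993]
orientation: [0.18, 3.136, 0.0]
contact_force: [-1.1, -1.0, 0.2]
grip_width: 0.06
gripper_force: 0.0
```

Run:
```python
from h import *
a=viewer.grab_frame('side')
for d in viewer.trace(a,'gauge_mid')[:5]: print(d['score'],d['rect'])
print(r.hand_in())
```

```text
0.87 [315.7, 200.0, 335.6, 235.2]
0.8 [326.2, 132.5, 340.4, 174.5]
0.64 [177.8, 189.3, 248.8, 325.3]
0.57 [218.0, 245.5, 248.4, 304.7]
0.53 [329.5, 183.5, 341.8, 216.7]
the job is handed in; nothing more can be done
None
```

The peg is out on its stop and the gauge hangs on it against the collar; the catch held against a 6 N pull. I handed the job in at about 19 s with the arm clear, but the hand-in returned no verdict.

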